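Index the inspection camera over the circuit board

TASK

Without gripping anything, hook a fingertip under the top of the pull ring, lift the spring index pin out of its hole, swing the arm by exactly one hole so that the camera at its far end stands over the carrier with the circuit board (not the empty one), and let the pin spring fully home in that hole. Go gently on the ring, never pinch it, do not swing the arm past that hole or over to the empty carrier, leave the things lying around the fixture where they are, and finish clear of everything.

Things in the scene. Friction and masses are not known exactly. Their poses are not given: they have to be found in the camera images.
- pivot (a point): Point on the upright axis of the swing arm, 74 mm above the table, at the robot's end of the inspection fixture (fixed dark base plate, 330 x 270 mm). The flat aluminium arm (34 mm wide, top 64 mm above the table) runs from here away from the robot: first the pin with its ring, 135 mm out, then the camera at its far end, 225 mm out. Pivot cap 80 mm high.
- swing (a joint): Angle of the swing arm about the pivot, rad, positive anticlockwise from above. The fixed index plate under it has five holes 0.384 rad (22 deg) apart; the pin starts in the middle one, at 0. The hinge is slightly stiff (0.06 N m) and stays where it is left; with the pin home it has about 0.008 rad of play either way.
- pin (a joint): Lift of the spring index pin, m: 0 = home in a hole, at most 0.022. The pin slides upright in the arm, 135 mm from the pivot axis. Home, it reaches 12 mm into the plate: above 0.012 it is clear and the arm swings. The spring presses it down with about 4 N at 0, 6 N at 0.022. Let go between holes it rides on the plate at 0.012 and drops into the next hole it comes over.
- ring: Steel pull ring fixed upright on the pin, 52 mm inside and 66 mm outside, of 7 mm round bar. Origin at its centre, on the pin axis, 126 mm above the table with the pin home. It lifts with the pin and turns with the arm. Its y and z (up) axes lie in the ring's plane; x goes level through the ring, along the arm from pivot to camera.
- ring_top (a point): Top of the ring's opening, the underside of its bar, 26 mm above the ring's centre: the place to lift. A fingertip tilted about 45 deg can go under it from either side, pointing down and away from the robot (over the pivot) or down and back towards it (over the camera); on both sides there is free room down to the arm.
- lens (a point): Middle of the lens under the black camera (46 x 42 x 46 mm, top 116 mm with its screw above the table) at the far end of the arm, 225 mm from the pivot axis, 90 mm beyond the ring. Starts over the chequered calibration tile.
- board (a point): Middle of the top of the circuit board in its carrier. Grey square carrier, 64 mm wide and 14 mm high, fixed on the base plate beside the calibration tile, exactly one hole from it, left or right; the populated circuit board (55 mm square) lies in it.
- empty (a point): Middle of the floor of the empty carrier, the same grey square tray with nothing in it, on the other side of the calibration tile.
- spool: Loose solder spool standing on its flange, 50 mm diameter, 50 mm high, origin under its centre. Leave it alone.
- pot: Loose brass bowl for tip cleaning, 64 mm across, 45 mm high, origin under its centre. Leave it alone.
- driver: Loose screwdriver lying on the table, 170 mm long. Leave it alone.
- meter: Loose handheld meter lying on the table, 130 x 70 x 37 mm, origin under its centre. Leave it alone.

How it is judged:
By the outcome, as a careful person would: the job done as asked, in the order asked, and still so for the second after the job is handed in, with the robot touching nothing.
It also fails if it takes over 58 s, if anything falls off the work surface, if the arm or the gripper's body presses on something with over 40 N, if the wrist force passes 120 N, or if a joint passes its speed limit or range.

ROBOT

A 6-joint arm with a two-finger parallel gripper is mounted at the origin on the work surface. World frame = base frame: x ahead of the robot, y to its left, z up, the work surface at z = 0. Lengths are in m, angles in rad, forces in N, time in s.
With the tool pointing down it reaches from about 0.325 to 0.925 m from the base axis. Payload 3.1 kg.
Tool frame: the origin (TCP) lies at the very end of the fingers, on their centre line; the grasp point (between the pads) lies 19 mm behind it; z points along the fingers, y is the line along which they close (so a half turn about z gives the same grasp; the last joint's range is limited). The gripper opens to 85 mm and grips with 20 to 120 N. Pads are 22 mm wide; open, the fingers measure 114 mm over their backs; the gripper's body (76 mm by 85 mm) begins 54 mm behind the grasp point. The pads swing forward as they close: fully open they stand 13 mm farther back than shut.
Start: joints at [1.13, 0.217, 1.613, -0, 1.311, -0.112], TCP at [0.202, 0.592, 0.231] pointing down, gripper open.
Joint ranges: [-2.75, 2.75], [-0.78, 2.1], [0.31, 2.55], [-1.13, 4.27], [0.13, 2.63], [-2.58, 2.58]. Speed limits (rad/s): [2.79, 2.79, 3.14, 3.14, 3.14, 3.14].

INTERFACE

Orientations are given as [roll, pitch, yaw] about the fixed x, y, z axes, in that order (R = Rz(yaw) Ry(pitch) Rx(roll)).
In Python, from rig import manip gives the robot as it stands. The module is installed in compiled form; this text tells all that it offers.
- The arm moves only by the tool move_arm, never from a script. Its argument "commands" is one flat list of numbers, 7 for each row, row after row: the turn, a rotation vector about the tool's x, y, z in degrees, then the shift along the tool's x, y, z in cm, then the opening, from 0 (shut) to 1 (fully open). In form: [ax, ay, az, x, y, z, jaw, ax, ay, az, x, y, z, jaw, ...]. A call has 1 to 12 rows; each row shifts and turns the commanded pose from where the row before left it, along the tool's axes as they then stand; what a row does not reach is not made up. A row lasts 1/8 s, in which the tool goes at most 62.5 mm and 10.7 degrees, less where a joint would pass 70% of its speed; a pose out of reach is approached as far as the arm can. A call with a gripper value outside its range is refused whole. The fingers move at their own pace and stop on an object; "force" is the grip in N (left out, the last holds). Time passes only in rows, so rows that do not move let the fingers close. It gives the time, the measured TCP pose, the force, the opening and the grip force at its end, in the units of the state.
- manip.get_obs(): the state, without advancing time (a new reading comes with each control period).
- manip.get_image(name): name is "side" or "top"; returns a dict with "pixels" (480x640x3 uint8, blue, green, red), "vertical_fov" (degrees; the focal length in pixels is half the picture's height over the tangent of half this angle, whatever the lens; pixels are square), "cx", "cy" (the principal point, pixels), "R" (3x3) and "t" (3): a world point X has camera coordinates R X + t. Camera axes: x right, y down, z forward; pixel columns grow to the right and rows downward; lengths in m; the calibration is good to about 2 mm. A picture is of the moment at which its call begins. There is no depth.
- manip.sign_off(): hands the job in; it is judged then, once.
The state is a dict: "clock": time; "joint_positions": joint angles; "dq": joint speeds; "joint_efforts": joint torques, N m; "tcp_pos": TCP position; "orientation": TCP orientation; "wrist_force": force on the tool from outside, world axes, zero at the start; "wrist_torque": the same for the moment, N m; "grip_width": finger opening in m; "grip_force": force on a finger pad.
Only numpy, scipy, OpenCV 4.12 (cv2) and the standard library are available. Lean on these libraries where they do the work, as an engineer would, in place of code of your own. Each camera call takes 0.05 s, during which the arm holds its last target. There are 200 camera calls.

## Working session

There is one attempt and no reset: what is moved stays moved. The work goes in short steps, Python scripts to look and compute and a tool call to move; the robot and the scene stay as the last step left them, time stands still between calls to the robot, and variables do not carry over. Pictures are saved under pics/ and viewed, at most 13 in all, crops included, and the job is handed in when it is done.

Besides the shell and the picture viewer there is one more tool, called after "Emit:" by a JSON object that holds its "fn" and its "kwargs", one argument or row to a line. move_arm: Moves the arm, as the interface text tells. Its arguments: {"type":"object","properties":{"commands":{"type":"array","items":{"type":"number"}},"force":{"type":"number"}},"required":["commands"]}

```bash
mkdir -p pics; cat > h.py <<'E'
import numpy as np, cv2
from rig import manip
from scipy.spatial.transform import Rotation as Ro
def shot(n,f):
    d=manip.get_image(n); cv2.imwrite('pics/'+f,np.ascontiguousarray(d["pixels"])); return d
def cam(d):
    h=d["pixels"].shape[0]; f=h/2/np.tan(np.radians(d["vertical_fov"])/2)
    return f,np.array(d["R"]),np.array(d["t"])
def ray(d,u,v):
    f,R,t=cam(d); c=-R.T@t; r=R.T@np.array([(u-d["cx"])/f,(v-d["cy"])/f,1]); return c,r/np.linalg.norm(r)
def onz(d,u,v,z):
    c,r=ray(d,u,v); return c+r*(z-c[2])/r[2]
def px(d,X):
    f,R,t=cam(d); p=R@np.array(X)+t; return f*p[0]/p[2]+d["cx"],f*p[1]/p[2]+d["cy"]
E
python3 - <<'E'
from h import *
import pickle
a=shot("top","t0.png");b=shot("side","s0.png");pickle.dump((a,b),open("d0.pkl","wb"))
for d in(a,b):print(d["vertical_fov"],d["cx"],d["cy"],-np.array(d["R"]).T@d["t"],np.round(d["R"],2).tolist())
o=manip.get_obs();print(o)
E
```

```text
46.50807024204056 321.75185832840083 237.23765899907625 [0.50731358 0.03828497 1.18787768] [[0.01, -1.0, 0.01], [-1.0, -0.01, -0.08], [0.08, -0.01, -1.0]]
48.00275080008691 319.7976195645727 240.50157280879154 [0.13219958 0.46166222 0.82058467] [[-0.65, -0.76, 0.01], [-0.57, 0.48, -0.66], [0.5, -0.44, -0.75]]
{'clock': 0.1, 'joint_positions': array([ 1.12979609e+00,  2.17685659e-01,  1.61482123e+00,  7.67953694e-06,
        1.31134020e+00, -1.12192769e-01]), 'dq': array([-7.38260872e-04, -3.11959092e-03, -3.00400769e-03, -9.48277103e-05,
        3.06318129e-05, -5.04454577e-04]), 'joint_efforts': array([-6.96457573e-04, -3.98068464e+01, -3.04973638e+01, -2.01737894e-04,
        4.07504951e-03,  1.15347987e-05]), 'tcp_pos': array([0.20146476, 0.59082893, 0.23006974]), 'orientation': array([-3.13935322e+00, -2.59772073e-04,  2.81278292e+00]), 'wrist_force': array([ 0.35246542,  0.18850397, -0.82991847]), 'wrist_torque': array([-0.01780868, -0.04866741, -0.01908534]), 'grip_force': 0.0, 'grip_width': 0.08531288111342772}
```

View pics/t0.png

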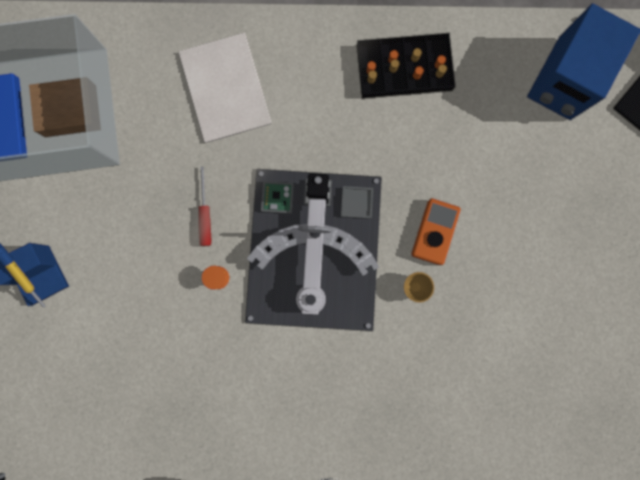

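View pics/s0.png

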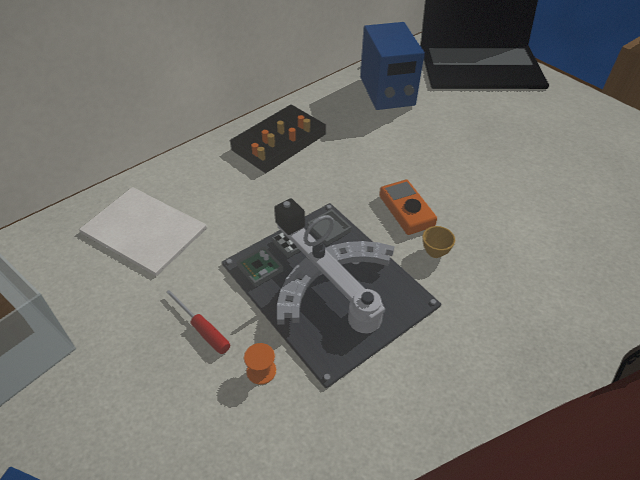

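Top view: arm from the pivot cap (311,299) to the camera (318,182), the ring edge-on near (316,232), and the green board at (277,197), left of the arm. That puts it on +y, so the swing is anticlockwise. The side view agrees: board at (262,264), ring at (320,235).

```bash
python3 - <<'E'
from h import *
import pickle
a,b=pickle.load(open("d0.pkl","rb"))
p=onz(a,311,299,.08);l=onz(a,318,181,.116);bd=onz(a,277,197,.02);em=onz(a,356,202,.01)
print(p,l,np.linalg.norm((l-p)[:2]),bd,em)
for q in(bd,em,l):print(np.hypot(*(q-p)[:2]),np.arctan2(*(q-p)[1::-1]))
print('side pivot',onz(b,368,297,.08))
for n,d,(x0,y0,x1,y1) in(("t",a,(240,160,390,335)),("s",b,(215,180,445,390))):
    im=np.ascontiguousarray(d["pixels"])[y0:y1,x0:x1]
    im=cv2.resize(im,None,fx=390/im.shape[1],fy=390/im.shape[1],interpolation=cv2.INTER_CUBIC)
    im=cv2.convertScaleAbs(im,alpha=1.5)[:455]
    globals()[n]=cv2.copyMakeBorder(im,0,455-im.shape[0],0,5,cv2.BORDER_CONSTANT)
cv2.imwrite("pics/z0.png",np.hstack([t,s]))
E
```

```text
[0.47718063 0.04703071 0.08      ] [0.70613928 0.03587563 0.116     ] 0.22923023625241992 [0.68872807 0.12175753 0.02      ] [ 0.68156286 -0.04575097  0.01      ]
0.22435779147934928 0.339557470396617
0.22445608874288067 -0.42614345889755745
0.22923023625241992 -0.04868243021352734
side pivot [0.47463003 0.0510246  0.08      ]
```

View pics/z0.png

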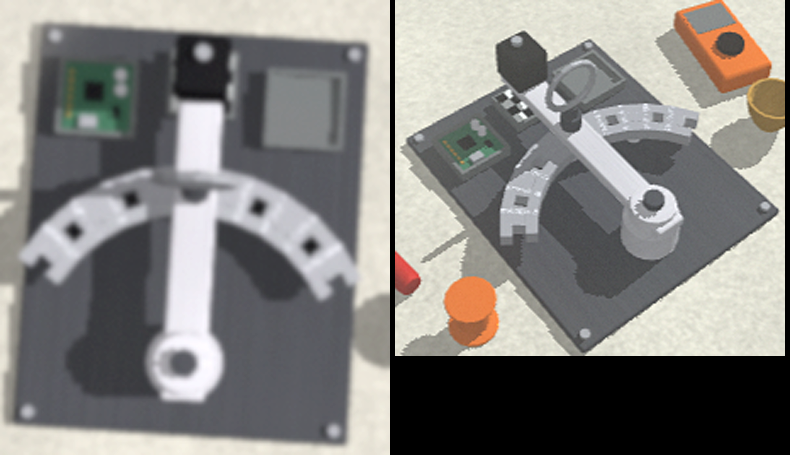

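The crop confirms it: board on the left (+y), empty carrier on the right, and the ring upright over the arm with its plane across it. I'll check the ring estimate against both views and work out the approach.

```bash
cat >> h.py <<'E'
def target(psi,P,tilt=45):
    """tool pointing along psi, tilted down; returns R"""
    s,c=np.sin(np.radians(tilt)),np.cos(np.radians(tilt))
    z=np.array([np.cos(psi)*s,np.sin(psi)*s,-c]); y=np.array([-np.sin(psi),np.cos(psi),0]); x=np.cross(y,z)
    return Ro.from_matrix(np.c_[x,y,z]),np.array(P)
def rel(psi,P,o=None):
    o=o or manip.get_obs(); R=Ro.from_euler('xyz',o["orientation"]); T,P=target(psi,P)
    print("turn deg",np.round(np.degrees((R.inv()*T).as_rotvec()),2),"shift cm in start axes",np.round(100*R.inv().apply(P-o["tcp_pos"]),2),"in target axes",np.round(100*T.inv().apply(P-o["tcp_pos"]),2))
E
python3 - <<'E'
from h import *
import pickle
a,b=pickle.load(open("d0.pkl","rb"))
psi=-.043; p=np.array([.476,.048,0]); u=np.array([np.cos(psi),np.sin(psi),0]); v=np.array([-u[1],u[0],0]); z=np.array([0,0,1])
c=p+.135*u+.126*z
print("ring",c)
for n,d in(("top",a),("side",b)):
    q=np.array([px(d,c+.033*(np.cos(t)*v+np.sin(t)*z)) for t in np.linspace(0,6.28,60)])
    print(n,"centre",px(d,c),"bbox",q.min(0),q.max(0),"pivot",px(d,p+.08*z),"lens top",px(d,p+.225*u+.113*z))
# ring pixels seen (crop->full)
for n,s,o,bb,k in(("top",390/150,(240,160),[105,170,262,190],0),("side",390/230,(215,180),[548-395,58,597-395,112],0)):
    bb=np.array(bb)/s+np.array(o*2);print(n,"seen",bb)
H=c+u*-.0004+z*.0093
A=H-.09*(u*.707-z*.707)-.008*(u*.707+z*.707)
print("hook",H,"approach",A); rel(psi,A)
E
```

```text
ring [0.61087521 0.04219679 0.126     ]
top centre (np.float64(314.169138180209), np.float64(229.28595012941852)) bbox [296.91177381 227.31153873] [331.42037512 231.15529648] pivot (np.float64(310.50124766761894), np.float64(299.5971677032676)) lens top (np.float64(316.7037022639228), np.float64(183.9814335425922))
side centre (np.float64(319.28825667774584), np.float64(230.30999529020806)) bbox [304.23804978 214.73933248] [333.9146045  245.45797152] pivot (np.float64(368.7241988443417), np.float64(295.53771613873107)) lens top (np.float64(289.1436516643669), np.float64(206.7304615128915))
top seen [280.38461538 225.38461538 340.76923077 233.07692308]
side seen [305.23076923 214.20512821 334.12820513 246.05128205]
hook [0.61047558 0.04221398 0.1353    ] approach [0.54125363 0.04519236 0.193274  ]
turn deg [ -6.55 -44.72 -15.47] shift cm in start axes [-49.78 -40.66   3.76] in target axes [-23.06 -53.05  28.26]
```

Emit:
{"fn": "move_arm", "kwargs": {
  "commands": [0,0,0,-2,-1.7,0,0,0,0,0,-4.5,-3.7,0,0,0,0,0,-4.5,-3.7,0,0,0,0,0,-4.5,-3.7,0,0,0,0,0,-4.5,-3.7,0,0,0,0,0,-4.5,-3.7,0,0,0,0,0,-4.5,-3.7,0,0,0,0,0,-4.5,-3.7,0,0,0,0,0,-4.5,-3.7,0,0,0,0,0,-4.5,-3.7,0,0,0,0,0,-4.5,-3.7,0,0,0,0,0,-2.5,-2,0,0],
  "force": 20
}}

```text
clock: 1.6
tcp_pos: [0.5396, 0.0438, 0.2308]
orientation: [-3.141, -0.0, 2.81]
wrist_force: [0.3, 0.4, -0.2]
grip_width: 0.0002
grip_force: 0.0
```

Emit:
{"fn": "move_arm", "kwargs": {
  "commands": [-0.6,-4.5,-1.6,0,0,0,0,-1.2,-8.9,-3.1,0,0,0,0,-1.2,-8.9,-3.1,0,0,0,0,-1.2,-8.9,-3.1,0,0,0,0,-1.2,-8.9,-3.1,0,0,0,0,-0.7,-4.5,-1.6,0,0,0,0,0,0,0,0,0,0,0,0,0,0,0,0,0,0]
}}

```text
clock: 2.6
tcp_pos: [0.5395, 0.0464, 0.2321]
orientation: [-3.134, 0.783, 3.103]
wrist_force: [-0.4, -0.4, 0.4]
grip_width: 0.0002
grip_force: 0.0
```

```bash
python3 - <<'E'
from h import *
o=manip.get_obs();print({k:np.round(o[k],3) for k in("clock","joint_positions","tcp_pos","orientation","wrist_force","grip_width")})
rel(-.043,[.5413,.0452,.1933],o)
b=shot("side","s1.png")
P=o["tcp_pos"];print(px(b,P)); 
im=cv2.resize(np.ascontiguousarray(b["pixels"])[150:350,230:490],None,fx=2.5,fy=2.5,interpolation=cv2.INTER_CUBIC)
cv2.imwrite("pics/z1.png",im)
E
```

```text
{'clock': np.float64(2.6), 'joint_positions': array([-0.04 , -0.385,  2.344, -0.017,  0.4  , -1.557]), 'tcp_pos': array([0.539, 0.046, 0.232]), 'orientation': array([-3.134,  0.783,  3.103]), 'wrist_force': array([-0.37 , -0.402,  0.366]), 'grip_width': np.float64(0.0)}
turn deg [-0.25 -0.13  0.18] shift cm in start axes [ 2.6  -0.1   2.88] in target axes [ 2.61 -0.12  2.88]
(np.float64(348.18209763413944), np.float64(211.0492318521125))
```

View pics/z1.png

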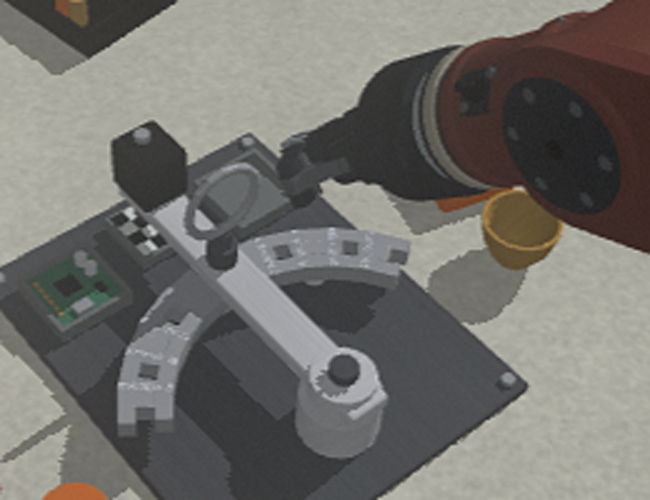

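The picture shows the shut fingertips near zoom (300,165), in front of the ring at (222,200) and tilted 45° as wanted. Next I'll drop onto the entry line.

Emit:
{"fn": "move_arm", "kwargs": {
  "commands": [-0.2,-0.1,0.2,0.4,0,0.4,0,0,0,0,0.7,0,0.8,0,0,0,0,0.7,-0.1,0.8,0,0,0,0,0.5,0,0.6,0,0,0,0,0.3,0,0.3,0,0,0,0,0,0,0,0,0,0,0,0,0,0,0]
}}

```text
clock: 3.52
tcp_pos: [0.5412, 0.0454, 0.1929]
orientation: [-3.141, 0.785, 3.099]
wrist_force: [-0.9, 0.2, 0.4]
grip_width: -0.0001
grip_force: 0.0
```

```bash
python3 - <<'E'
from h import *
o=manip.get_obs();print({k:np.round(o[k],3) for k in("clock","joint_positions","tcp_pos","orientation","wrist_force","grip_width")})
rel(-.043,[.6048,.0425,.1296],o)
E
```

```text
{'clock': np.float64(3.525), 'joint_positions': array([-0.047, -0.309,  2.375,  0.006,  0.29 , -1.58 ]), 'tcp_pos': array([0.541, 0.045, 0.193]), 'orientation': array([-3.141,  0.785,  3.099]), 'wrist_force': array([-0.896,  0.185,  0.356]), 'grip_width': np.float64(-0.0)}
turn deg [-0.04  0.    0.01] shift cm in start axes [-0.03 -0.01  8.98] in target axes [-0.03 -0.01  8.98]
```

Emit:
{"fn": "move_arm", "kwargs": {
  "commands": [0,0,0,0,0,0.8,0,0,0,0,0,0,1.3,0,0,0,0,0,0,1.3,0,0,0,0,0,0,1.3,0,0,0,0,0,0,1.0,0,0,0,0,0,0,0.5,0,0,0,0,0,0,0,0]
}}

```text
clock: 4.4
tcp_pos: [0.5847, 0.0434, 0.1482]
orientation: [-3.141, 0.784, 3.099]
wrist_force: [-0.8, 0.6, 0.3]
grip_width: 0.0002
grip_force: 0.0
```

```bash
python3 - <<'E'
from h import *
o=manip.get_obs();print({k:np.round(o[k],3) for k in("clock","joint_positions","tcp_pos","wrist_force")})
rel(-.043,[.6048,.0425,.1296],o)
a=shot("top","t2.png");b=shot("side","s2.png")
P=o["tcp_pos"];print(px(b,P),px(a,P))
c=lambda d,x,y:cv2.resize(np.ascontiguousarray(d["pixels"])[y:y+100,x:x+80],None,fx=5,fy=5,interpolation=cv2.INTER_CUBIC)
cv2.imwrite("pics/z2.png",np.hstack([c(a,275,180),c(b,280,190)]))
E
```

```text
{'clock': np.float64(4.4), 'joint_positions': array([-0.046, -0.095,  2.307,  0.011,  0.145, -1.585]), 'tcp_pos': array([0.585, 0.043, 0.148]), 'wrist_force': array([-0.789,  0.638,  0.267])}
turn deg [-0.05 -0.08  0.01] shift cm in start axes [-0.11 -0.    2.74] in target axes [-0.11 -0.    2.74]
(np.float64(328.9556970900695), np.float64(230.50148629692453)) (np.float64(313.3303951696228), np.float64(242.0927275423532))
```

View pics/z2.png

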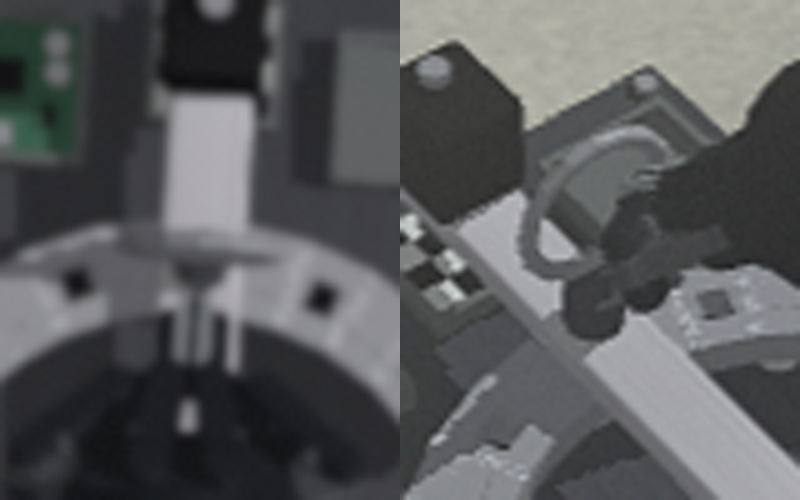

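Top view: fingers centred on the ring. Side view: tips just in front of it. However, joint 5 is at 0.145 with a limit of 0.13, so this side has run out of wrist range. I'll back out and come in from the camera side, where joint 5 sits mid-range.

Emit:
{"fn": "move_arm", "kwargs": {
  "commands": [0,0,0,0,0,-1.0,0,0,0,0,0,0,-2.0,0,0,0,0,0,0,-2.0,0,0,0,0,0,0,-2.0,0,0,0,0,0,0,-1.0,0,0,0,0,-1.5,0,-1.5,0,0,0,0,-2.5,0,-2.5,0,0,0,0,-2.5,0,-2.5,0,0,0,0,-1.5,0,-1.5,0,0,0,0,0,0,0,0]
}}

```text
clock: 5.75
tcp_pos: [0.5293, 0.046, 0.3217]
orientation: [-3.141, 0.79, 3.099]
wrist_force: [-0.3, 0.5, 0.2]
grip_width: -0.0001
grip_force: 0.0
```

Emit:
{"fn": "move_arm", "kwargs": {
  "commands": [0,5,0,0,0,0,0,0,10,0,0,0,0,0,0,10,0,0,0,0,0,0,10,0,0,0,0,0,0,10,0,0,0,0,0,0,0,0,-2,0,0,0,0,0,0,-4,0,0,0,0,0,0,-4,0,0,0,0,0,0,-4,0,0,0,0,0,0,-3,0,0,0,0,0,0,0,0,0,0]
}}

```text
clock: 7.12
tcp_pos: [0.6984, 0.0383, 0.3144]
orientation: [-3.141, -0.006, 3.098]
wrist_force: [0.1, 0.1, 0.5]
grip_width: -0.0
grip_force: 0.0
```

Emit:
{"fn": "move_arm", "kwargs": {
  "commands": [0,5,0,0,0,0,0,0,10,0,0,0,0,0,0,10,0,0,0,0,0,0,10,0,0,0,0,0,0,10,0,0,0,0,0,0,0,0,0,0,0,0,0,0,0,0,0,0,0,0]
}}

```text
validation failed for argument at $.co...
```

```bash
sed -i 's/def rel(psi,P,o=None):/def rel(psi,P,o=None,tilt=-45):/; s/T,P=target(psi,P)/T,P=target(psi,P,tilt)/' h.py; python3 - <<'E'
from h import *
o=manip.get_obs();print({k:np.round(o[k],3) for k in("clock","joint_positions","tcp_pos","orientation","wrist_force","grip_width")})
u=np.array([np.cos(.043),-np.sin(.043),0]);z=np.array([0,0,1]);c=np.array([.6109,.0422,.126])
H0=c+.0004*u+z*.0093+.008*(u*.707-z*.707)
A=H0+.09*.707*(u+z)
print("A",A);rel(-.043,A,o)
E
```

```text
{'clock': np.float64(7.125), 'joint_positions': array([-4.500e-02,  3.280e-01,  1.322e+00, -1.000e-03,  1.497e+00,
       -1.572e+00]), 'tcp_pos': array([0.698, 0.038, 0.314]), 'orientation': array([-3.141, -0.006,  3.098]), 'wrist_force': array([0.137, 0.133, 0.489]), 'grip_width': np.float64(-0.0)}
A [0.68052159 0.03920443 0.193274  ]
turn deg [-2.000e-02  4.468e+01 -6.000e-02] shift cm in start axes [ 1.72  0.02 12.12] in target axes [-7.3   0.01  9.83]
```

Emit:
{"fn": "move_arm", "kwargs": {
  "commands": [0,5,0,0,0,0,0,0,10,0,0,0,0,0,0,10,0,0,0,0,0,0,10,0,0,0,0,0,0,9.7,0,0,0,0,0,0,0,0,0,0,0,0,0,0,0,0,0,0,0]
}}

```text
clock: 8.0
tcp_pos: [0.6975, 0.0388, 0.3183]
orientation: [-3.141, -0.781, 3.098]
wrist_force: [0.6, 1.1, 0.3]
grip_width: -0.0002
grip_force: 0.0
```

Emit:
{"fn": "move_arm", "kwargs": {
  "commands": [0,0,0,-0.7,0,0.9,0,0,0,0,-1.4,0,1.9,0,0,0,0,-1.7,0,2.3,0,0,0,0,-1.7,0,2.3,0,0,0,0,-1.1,0,1.5,0,0,0,0,-0.7,0,0.9,0,0,0,0,0,0,0,0,0,0,0,0,0,0,0]
}}

```text
clock: 9.0
tcp_pos: [0.6816, 0.0392, 0.1986]
orientation: [-3.141, -0.779, 3.097]
wrist_force: [-0.2, -0.1, -0.2]
grip_width: 0.0003
grip_force: 0.0
```

```bash
cat > st.py <<'E'
from h import *
o=manip.get_obs();print({k:np.round(o[k],3) for k in("clock","joint_positions","tcp_pos","orientation","wrist_force","grip_width")})
u=np.array([np.cos(.043),-np.sin(.043),0]);z=np.array([0,0,1]);c=np.array([.6109,.0422,.126])
H0=c+.0004*u+z*.0093+.008*(u*.707-z*.707)
print("H0",H0);rel(-.043,H0,o)
E
python3 st.py
```

```text
{'clock': np.float64(9.0), 'joint_positions': array([-4.500e-02,  8.990e-01,  8.550e-01, -2.000e-03,  2.167e+00,
       -1.572e+00]), 'tcp_pos': array([0.682, 0.039, 0.199]), 'orientation': array([-3.141, -0.779,  3.097]), 'wrist_force': array([-0.245, -0.109, -0.211]), 'grip_width': np.float64(0.0)}
H0 [0.6169504  0.04193967 0.129644  ]
turn deg [-0.01  0.38 -0.05] shift cm in start axes [-0.24 -0.01  9.45] in target axes [-0.3  -0.01  9.45]
```

Emit:
{"fn": "move_arm", "kwargs": {
  "commands": [0,0.4,0,-0.1,0,0.8,0,0,0,0,-0.1,0,1.5,0,0,0,0,-0.1,0,1.5,0,0,0,0,0,0,1.5,0,0,0,0,0,0,0.8,0,0,0,0,0,0,0.4,0,0,0,0,0,0,0,0]
}}

```text
clock: 9.88
tcp_pos: [0.6372, 0.0411, 0.1493]
orientation: [-3.141, -0.788, 3.098]
wrist_force: [-0.2, -0.3, 0.6]
grip_width: -0.0002
grip_force: 0.0
```

```bash
cat >> st.py <<'E'
import sys
if len(sys.argv)>1:
    a=shot("top",sys.argv[1]+"t.png");b=shot("side",sys.argv[1]+"s.png")
    print(px(b,o["tcp_pos"]),px(a,o["tcp_pos"]))
    c=lambda d,x,y:cv2.resize(np.ascontiguousarray(d["pixels"])[y:y+100,x:x+80],None,fx=5,fy=5,interpolation=cv2.INTER_CUBIC)
    cv2.imwrite("pics/z%s.png"%sys.argv[1],np.hstack([c(a,275,180),c(b,280,190)]))
E
python3 st.py 3
```

```text
{'clock': np.float64(9.875), 'joint_positions': array([-4.500e-02,  8.440e-01,  1.043e+00, -2.000e-03,  2.041e+00,
       -1.572e+00]), 'tcp_pos': array([0.637, 0.041, 0.149]), 'orientation': array([-3.141, -0.788,  3.098]), 'wrist_force': array([-0.218, -0.267,  0.56 ]), 'grip_width': np.float64(-0.0)}
H0 [0.6169504  0.04193967 0.129644  ]
turn deg [-0.01 -0.13 -0.04] shift cm in start axes [ 0.04 -0.01  2.83] in target axes [ 0.04 -0.01  2.83]
(np.float64(309.9867808200189), np.float64(212.44538746155342)) (np.float64(314.8680515525733), np.float64(214.07152487550593))
```

View pics/z3.png

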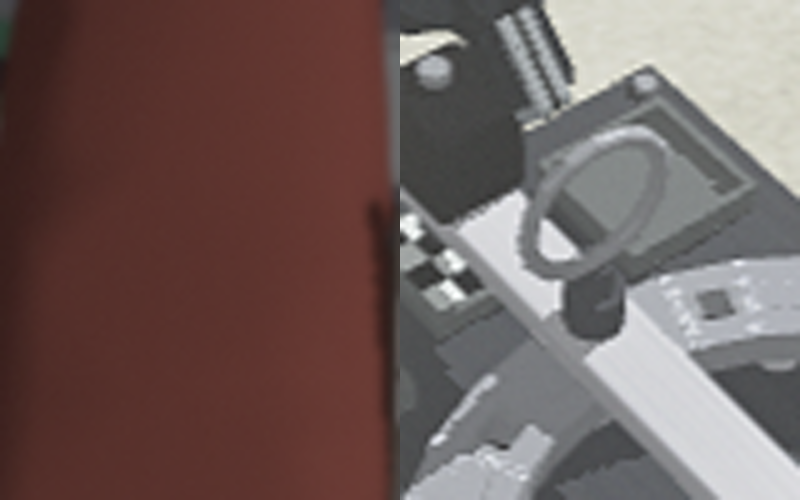

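Side view: the finger pads end at zoom (548,115), matching the predicted tip, and are lined up behind the ring opening at (595,200). The forearm hides the top view. Inserting the rest.

Emit:
{"fn": "move_arm", "kwargs": {
  "commands": [0,0,0,0,0,0.5,0,0,0,0,0,0,0.7,0,0,0,0,0,0,0.7,0,0,0,0,0,0,0.5,0,0,0,0,0,0,0.4,0,0,0,0,0,0,0,0,0,0,0,0,0,0,0]
}}

```text
clock: 10.85
tcp_pos: [0.6175, 0.042, 0.1296]
orientation: [-3.141, -0.787, 3.097]
wrist_force: [0.8, -0.0, 0.2]
grip_width: 0.0001
grip_force: 0.0
```

```bash
python3 st.py 4
```

```text
{'clock': np.float64(10.85), 'joint_positions': array([-0.045,  0.823,  1.119, -0.002,  1.988, -1.572]), 'tcp_pos': array([0.617, 0.042, 0.13 ]), 'orientation': array([-3.141, -0.787,  3.097]), 'wrist_force': array([ 0.849, -0.046,  0.184]), 'grip_width': np.float64(0.0)}
H0 [0.6169504  0.04193967 0.129644  ]
turn deg [-0.01 -0.12 -0.04] shift cm in start axes [ 0.04 -0.01  0.03] in target axes [ 0.04 -0.01  0.03]
(np.float64(316.9367670221946), np.float64(226.73596637722105)) (np.float64(314.31471032403164), np.float64(225.65572790520923))
```

View pics/z4.png

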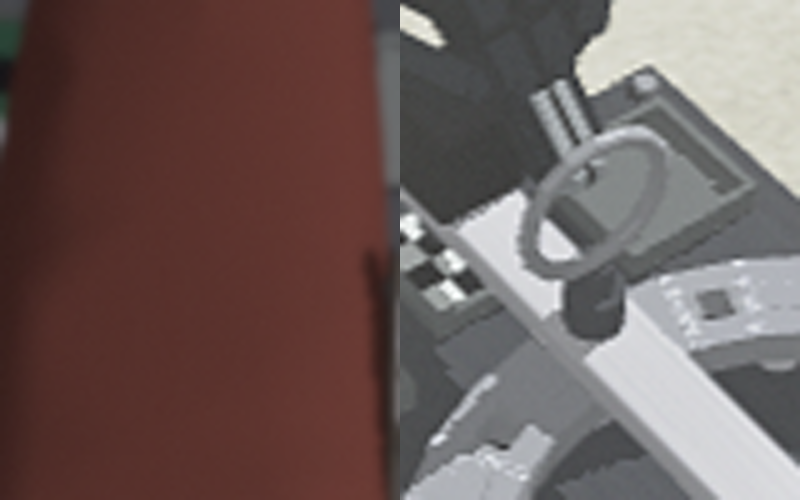

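The tip shows through the ring opening just under the top bar, at zoom (590,175). I'll go 8 mm deeper, close most of the gap, then lift straight up and watch the force.

Emit:
{"fn": "move_arm", "kwargs": {
  "commands": [0,0,0,0,0,0.3,0,0,0,0,0,0,0.3,0,0,0,0,0.1,0,0.2,0,0,0,0,0.2,0,0,0,0,0,0,0.2,0,0,0,0,0,0,0,0,0,0,0,0,0,0,0,0,0]
}}

```text
clock: 11.82
tcp_pos: [0.6082, 0.0424, 0.1274]
orientation: [-3.141, -0.788, 3.098]
wrist_force: [0.4, -0.6, 0.4]
grip_width: -0.0001
grip_force: 0.0
```

Emit:
{"fn": "move_arm", "kwargs": {
  "commands": [0,0,0,0.1,0,-0.1,0,0,0,0,0.1,0,-0.1,0,0,0,0,0.1,0,-0.1,0,0,0,0,0.1,0,-0.1,0,0,0,0,0,0,0,0,0,0,0,0,0,0,0]
}}

```text
clock: 12.58
tcp_pos: [0.6082, 0.0423, 0.1324]
orientation: [-3.141, -0.787, 3.097]
wrist_force: [2.0, -0.6, -3.7]
grip_width: -0.0002
grip_force: 2.0
```

Contact: about 3.7 N down on the tip, which matches the spring preload. Lifting further.

Emit:
{"fn": "move_arm", "kwargs": {
  "commands": [0,0,0,0.1,0,-0.1,0,0,0,0,0.2,0,-0.2,0,0,0,0,0.2,0,-0.2,0,0,0,0,0.2,0,-0.2,0,0,0,0,0.2,0,-0.2,0,0,0,0,0.2,0,-0.2,0,0,0,0,0.1,0,-0.1,0,0,0,0,0,0,0,0,0,0,0,0,0,0,0]
}}

```text
clock: 13.7
tcp_pos: [0.6081, 0.0424, 0.1498]
orientation: [-3.141, -0.788, 3.097]
wrist_force: [2.1, 0.5, -6.5]
grip_width: 0.0001
grip_force: 2.7
```

```bash
python3 st.py 5; python3 - <<'E'
import cv2
a=cv2.imread('pics/5s.png')[170:330,260:440];cv2.imwrite('pics/z5.png',cv2.resize(a,None,fx=3.5,fy=3.5,interpolation=cv2.INTER_CUBIC))
E
```

```text
{'clock': np.float64(13.7), 'joint_positions': array([-4.500e-02,  7.820e-01,  1.145e+00, -2.000e-03,  2.002e+00,
       -1.572e+00]), 'tcp_pos': array([0.608, 0.042, 0.15 ]), 'orientation': array([-3.141, -0.788,  3.097]), 'wrist_force': array([ 2.06 ,  0.452, -6.452]), 'grip_width': np.float64(0.0)}
H0 [0.6169504  0.04193967 0.129644  ]
turn deg [-0.02 -0.15 -0.05] shift cm in start axes [-2.05 -0.01  0.8 ] in target axes [-2.05 -0.01  0.8 ]
(np.float64(320.3522490120852), np.float64(221.86215587115873)) (np.float64(314.0072794036444), np.float64(229.50140249750206))
```

View pics/z5.png

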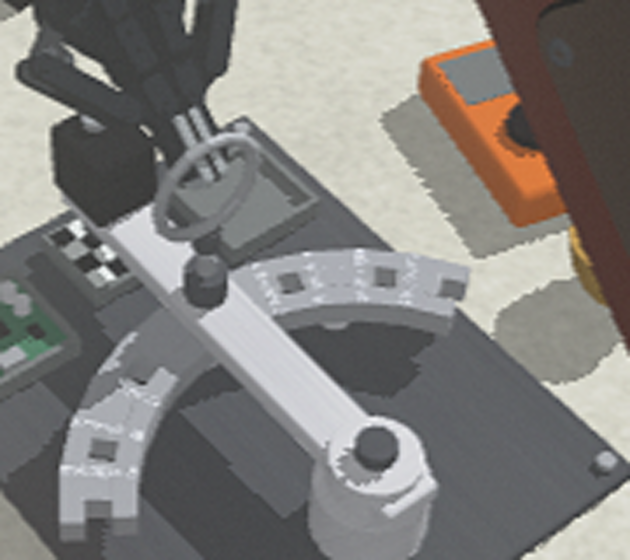

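The ring is up about 17 mm: there is a gap between the knob and the ring at (205,245), and the force is 6.5 N, so the pin is clear. Now swinging anticlockwise about the pivot, 20° first.

Emit:
{"fn": "move_arm", "kwargs": {
  "commands": [0.71,0,-0.71,0,0.23,0,0,1.41,0,-1.41,0,0.46,0,0,1.41,0,-1.41,0,0.46,0,0,1.41,0,-1.41,0,0.46,0,0,1.41,0,-1.41,0,0.46,0,0,1.41,0,-1.41,0,0.46,0,0,1.41,0,-1.41,0,0.46,0,0,1.41,0,-1.41,0,0.46,0,0,1.41,0,-1.41,0,0.46,0,0,1.41,0,-1.41,0,0.46,0,0,0.71,0,-0.71,0,0.23,0,0,0,0,0,0,0,0,0]
}}

```text
clock: 15.3
tcp_pos: [0.6027, 0.0886, 0.1499]
orientation: [3.14, -0.788, -2.835]
wrist_force: [1.2, 0.8, -6.0]
grip_width: -0.0002
grip_force: 2.4
```

```bash
cat > sw.py <<'E'
from h import *
import sys
o=manip.get_obs();print({k:np.round(o[k],3) for k in("clock","joint_positions","tcp_pos","orientation","wrist_force")})
p=np.array([.476,.048]);q=o["tcp_pos"][:2]-p;print("R",np.hypot(*q),"swing of tcp",np.degrees(np.arctan2(q[1],q[0])-np.arctan2(.0424-.048,.6081-.476)))
th=-.043+np.radians(22);Z=o["tcp_pos"][2]
rel(th,[p[0]+.1322*np.cos(th),p[1]+.1322*np.sin(th),Z],o)
b=shot("side",sys.argv[1]+"s.png")
cv2.imwrite("pics/z%s.png"%sys.argv[1],cv2.resize(np.ascontiguousarray(b["pixels"])[160:330,220:440],None,fx=3.2,fy=3.2,interpolation=cv2.INTER_CUBIC))
for s in(0,20,21,22):
    a=-.043+np.radians(s);u=np.array([np.cos(a),np.sin(a)]);v=np.array([-u[1],u[0]])
    f=lambda r,w:np.round((np.array(px(b,[*(p+r*u+w*v),.064]))-[220,160])*3.2,1)
    print(s,"arm top edges at r=.1:",f(.1,.017),f(.1,-.017),"at .18",f(.18,.017),f(.18,-.017))
E
python3 sw.py 6
```

```text
{'clock': np.float64(15.3), 'joint_positions': array([ 0.102,  0.779,  1.15 , -0.156,  1.986, -1.779]), 'tcp_pos': array([0.603, 0.089, 0.15 ]), 'orientation': array([ 3.14 , -0.788, -2.835]), 'wrist_force': array([ 1.151,  0.805, -5.975])}
R 0.13306150012949342 swing of tcp 20.17736689623847
turn deg [ 1.47 -0.15 -1.4 ] shift cm in start axes [0.07 0.41 0.07] in target axes [0.06 0.41 0.06]
0 arm top edges at r=.1: [331.7 350.3] [378.6 321.3] at .18 [246.1 265.1] [292.3 238.5]
20 arm top edges at r=.1: [297.7 392.9] [330.2 351.6] at .18 [177.5 332.4] [211.4 293.3]
21 arm top edges at r=.1: [296.5 395.4] [328.1 353.4] at .18 [174.7 336.3] [207.9 296.7]
22 arm top edges at r=.1: [295.4 397.8] [326.1 355.4] at .18 [172.1 340.3] [204.5 300.1]
```

View pics/z6.png

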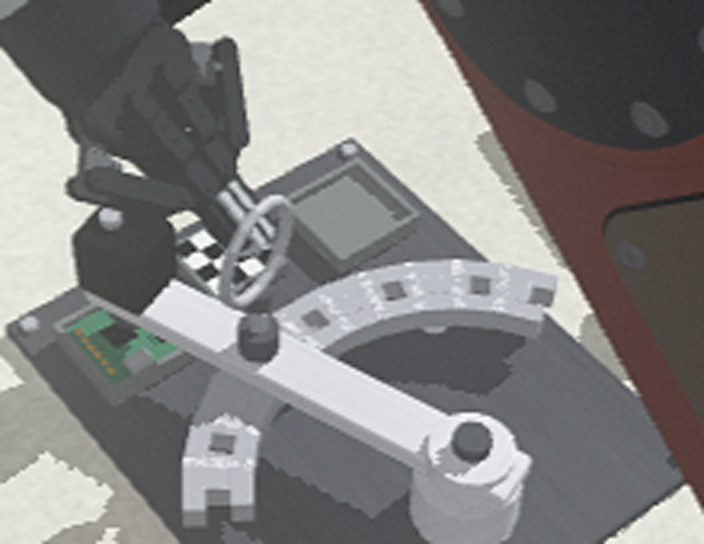

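The arm followed to about 20° and the camera is arriving over the board, at (110,340). Finishing the last 2°, then lowering gently.

Emit:
{"fn": "move_arm", "kwargs": {
  "commands": [0.35,0,-0.35,0,0.1,0,0,0.6,0,-0.6,0,0.16,0,0,0.5,0,-0.5,0,0.15,0,0,0,0,0,0,0,0,0,0,0,0,0,0,0,0]
}}

```text
clock: 15.98
tcp_pos: [0.6016, 0.0921, 0.1499]
orientation: [3.141, -0.788, -2.8]
wrist_force: [0.7, 1.2, -5.2]
grip_width: -0.0001
grip_force: 2.5
```

Emit:
{"fn": "move_arm", "kwargs": {
  "commands": [0,0,0,-0.1,0,0.1,0,0,0,0,-0.1,0,0.1,0,0,0,0,-0.1,0,0.1,0,0,0,0,-0.1,0,0.1,0,0,0,0,-0.1,0,0.1,0,0,0,0,-0.1,0,0.1,0,0,0,0,0,0,0,0,0,0,0,0,0,0,0]
}}

```text
clock: 16.98
tcp_pos: [0.6017, 0.0918, 0.1414]
orientation: [3.141, -0.788, -2.801]
wrist_force: [1.6, 0.3, -5.0]
grip_width: 0.0002
grip_force: 2.4
```

```bash
python3 sw.py 7
```

```text
{'clock': np.float64(16.975), 'joint_positions': array([ 0.115,  0.785,  1.157, -0.172,  1.969, -1.799]), 'tcp_pos': array([0.602, 0.092, 0.141]), 'orientation': array([ 3.141, -0.788, -2.801]), 'wrist_force': array([ 1.618,  0.344, -4.957])}
R 0.1330564706713692 swing of tcp 21.629524963590203
turn deg [ 0.02 -0.15 -0.  ] shift cm in start axes [0.06 0.08 0.06] in target axes [0.06 0.08 0.06]
0 arm top edges at r=.1: [331.7 350.3] [378.6 321.3] at .18 [246.1 265.1] [292.3 238.5]
20 arm top edges at r=.1: [297.7 392.9] [330.2 351.6] at .18 [177.5 332.4] [211.4 293.3]
21 arm top edges at r=.1: [296.5 395.4] [328.1 353.4] at .18 [174.7 336.3] [207.9 296.7]
22 arm top edges at r=.1: [295.4 397.8] [326.1 355.4] at .18 [172.1 340.3] [204.5 300.1]
```

The tip is at about 9.5 mm lift and still carries the spring's 5 N, so the pin is already entering the hole rather than riding on the plate. Lowering on.

Emit:
{"fn": "move_arm", "kwargs": {
  "commands": [0,0,0,-0.1,0,0.1,0,0,0,0,-0.15,0,0.15,0,0,0,0,-0.15,0,0.15,0,0,0,0,-0.15,0,0.15,0,0,0,0,-0.15,0,0.15,0,0,0,0,-0.15,0,0.15,0,0,0,0,-0.1,0,0.1,0,0,0,0,-0.05,0,0.05,0,0,0,0,0,0,0,0,0,0,0,0,0,0,0]
}}

```text
clock: 18.27
tcp_pos: [0.6016, 0.0917, 0.1275]
orientation: [3.141, -0.788, -2.801]
wrist_force: [0.4, -0.6, -0.3]
grip_width: -0.0002
grip_force: 0.0
```

```bash
python3 sw.py 8
```

```text
{'clock': np.float64(18.275), 'joint_positions': array([ 0.115,  0.8  ,  1.16 , -0.171,  1.951, -1.795]), 'tcp_pos': array([0.602, 0.092, 0.127]), 'orientation': array([ 3.141, -0.788, -2.801]), 'wrist_force': array([ 0.449, -0.624, -0.335])}
R 0.1329724579806936 swing of tcp 21.623066762861736
turn deg [ 0.02 -0.16 -0.  ] shift cm in start axes [0.05 0.08 0.05] in target axes [0.05 0.08 0.05]
0 arm top edges at r=.1: [331.7 350.3] [378.6 321.3] at .18 [246.1 265.1] [292.3 238.5]
20 arm top edges at r=.1: [297.7 392.9] [330.2 351.6] at .18 [177.5 332.4] [211.4 293.3]
21 arm top edges at r=.1: [296.5 395.4] [328.1 353.4] at .18 [174.7 336.3] [207.9 296.7]
22 arm top edges at r=.1: [295.4 397.8] [326.1 355.4] at .18 [172.1 340.3] [204.5 300.1]
```

View pics/z8.png

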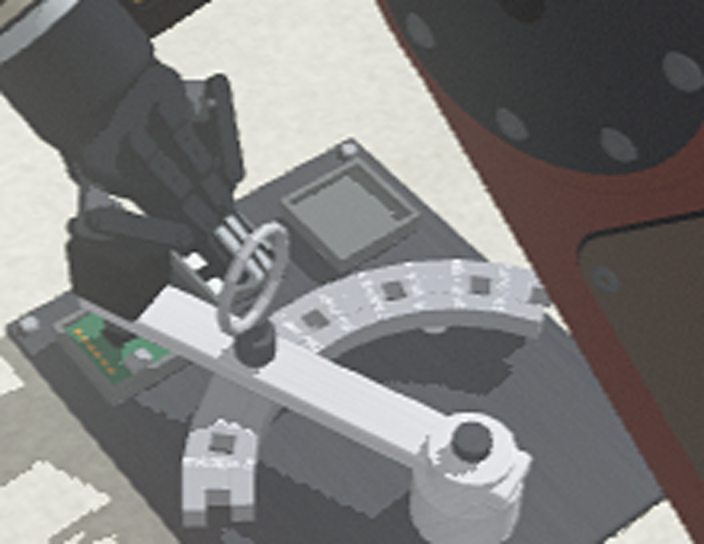

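The ring sits back down on the arm, with its base at the collar (255,345), and no force is left. Backing out along the entry line.

Emit:
{"fn": "move_arm", "kwargs": {
  "commands": [0,0,0,-0.2,0,0,0,0,0,0,0,0,-0.5,0,0,0,0,0,0,-1.0,0,0,0,0,0,0,-1.0,0,0,0,0,0,0,-1.5,0,0,0,0,0,0,-2.0,0,0,0,0,0,0,-2.0,0,0,0,0,0,0,-2.0,0,0,0,0,0,0,-1.0,0,0,0,0,0,0,0,0]
}}

```text
clock: 19.58
tcp_pos: [0.6771, 0.1185, 0.2041]
orientation: [-3.141, -0.786, -2.801]
wrist_force: [-0.5, -0.4, 0.2]
grip_width: -0.0002
grip_force: 0.0
```

Emit:
{"fn": "move_arm", "kwargs": {
  "commands": [0,0,0,1.5,0,-1.5,0,0,0,0,3,0,-3,0,0,0,0,3,0,-3,0,0,0,0,3,0,-3,0,0,0,0,1.5,0,-1.5,0,0,0,0,0,0,0,0,0,-5,0,0,0,0,0,0,-10,0,0,0,0,0,0,-10,0,0,0,0,0,0,-10,0,0,0,0,0,0,-9,0,0,0,0,0,0,0,0,0,0,0,0]
}}

```text
clock: 21.08
tcp_pos: [0.6735, 0.1177, 0.3705]
orientation: [3.14, -0.026, -2.802]
wrist_force: [0.6, 0.3, 0.4]
grip_width: 0.0002
grip_force: 0.0
```

Emit:
{"fn": "move_arm", "kwargs": {
  "commands": [0,0,0,2,0,0,0,0,0,0,4,0,0,0,0,0,0,5,0,0,0,0,0,0,5,0,0,0,0,0,0,5,0,0,0,0,0,0,3,0,0,0,0,0,0,0,0,0,0,0,0,0,0,0,0,0]
}}

```text
clock: 22.08
tcp_pos: [0.4519, 0.0384, 0.3775]
orientation: [3.141, -0.021, -2.801]
wrist_force: [0.4, -0.8, -0.0]
grip_width: -0.0004
grip_force: 0.0
```

```bash
python3 - <<'E'
from h import *
o=manip.get_obs();print({k:np.round(o[k],3) for k in("clock","joint_positions","tcp_pos","wrist_force")})
a=shot("top","t9.png");b=shot("side","s9.png")
p=np.array([.476,.048]);
for s in(0,22):
    t=-.043+np.radians(s);u=np.array([np.cos(t),np.sin(t)])
    print(s,"ring centre side",px(b,[*(p+.135*u),.126]),"top of ring",px(b,[*(p+.135*u),.159]),"cam screw side",px(b,[*(p+.225*u),.116]),"top",px(a,[*(p+.225*u),.116]))
c=lambda d,x,y:cv2.resize(np.ascontiguousarray(d["pixels"])[y:y+170,x:x+140],None,fx=2.8,fy=2.8,interpolation=cv2.INTER_CUBIC)
cv2.imwrite("pics/z9.png",np.hstack([c(a,245,165),c(b,240,180)]))
E
```

```text
{'clock': np.float64(22.075), 'joint_positions': array([-0.065, -0.231,  1.79 , -0.008,  1.602, -1.977]), 'tcp_pos': array([0.452, 0.038, 0.378]), 'wrist_force': array([ 0.415, -0.767, -0.047])}
0 ring centre side (np.float64(319.28825667774584), np.float64(230.30999529020806)) top of ring (np.float64(319.4503941066148), np.float64(217.20649346983143)) cam screw side (np.float64(289.0891227106586), np.float64(205.57999290410834)) top (np.float64(316.7067266901621), np.float64(183.70643543969322))
22 ring centre side (np.float64(299.49379609741874), np.float64(247.1343693068342)) top of ring (np.float64(299.1109633404098), np.float64(234.11494236688605)) cam screw side (np.float64(255.98514469164036), np.float64(231.41865198289952)) top (np.float64(272.81552438143797), np.float64(189.67435668817683))
```

View pics/z9.png

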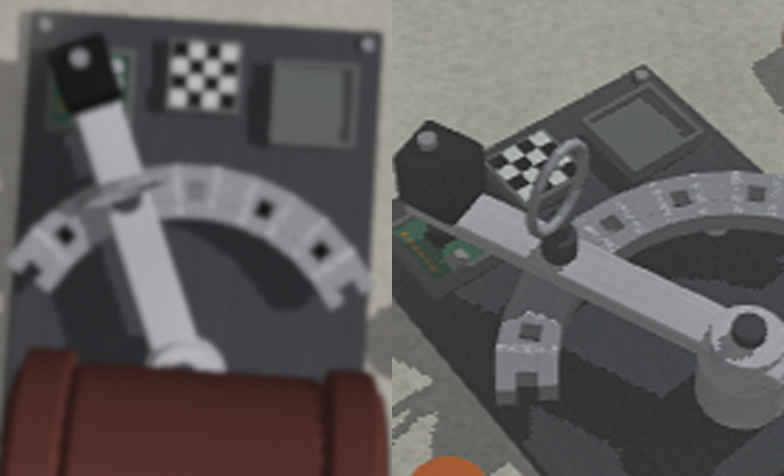

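The camera stands over the board. The ring centre measures (299.3, 246.8) in the side view, against (299.5, 247.1) predicted for one hole with the pin home, and the robot is clear. Handing in.

```bash
python3 -c "
from rig import manip
print(manip.sign_off())"
```

```text
the job is handed in; nothing more can be done
None
```

I lifted the pin by its ring with shut fingers and swung the arm one hole anticlockwise, so the camera is over the circuit board. The last images show the pin home, the robot is clear, and I handed the job in at about 22 s; no verdict was returned.

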